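Release the plaster cast from the left-hand clamp

ROBOT

A 6-joint arm with a two-finger parallel gripper is mounted at the origin on the work surface. World frame = base frame: x ahead of the robot, y to its left, z up, the work surface at z = 0. Lengths are in m, angles in degrees, forces in N, time in s.
With the tool pointing down it reaches from about 0.25 to 0.725 m from the base axis. Payload 9.7 kg.
Tool frame: the origin (TCP) lies midway between the tips of the shut fingers; the grasp point (between the pads) lies 19 mm behind it; z points along the fingers, y is the line along which they close (so a half turn about z gives the same grasp; the last joint's range is limited). The gripper opens to 85 mm and grips with 20 to 120 N. Pads are 22 mm wide; open, the fingers measure 114 mm over their backs; the gripper's body (76 mm by 85 mm) begins 54 mm behind the grasp point. The pads swing forward as they close: fully open they stand 13 mm farther back than shut.
Start: joints at [76.662, 4.979, 10.078, 95.1, 0, 90], TCP at [0.127, 0.535, 0.231] pointing down, gripper open.
Joint ranges: [-179.16, 179.16], [-48.56, 103.87], [-65.8, 70.77], [-126.05, 130.52], [-82.76, 87.17], [-180, 180]. Speed limits (degrees/s): [127.2, 127.2, 147.25, 180, 180, 180].

INTERFACE

Orientations are given as [roll, pitch, yaw] about the fixed x, y, z axes, in that order (R = Rz(yaw) Ry(pitch) Rx(roll)).
In Python, from workcell import * gives the robot as it stands.
- The arm moves only by the tool servo_tool, never from a script. Its argument "moves" is a list of rows, each a list of 4 numbers: the shift along the world's x, y, z in normalised numbers (1 is 75 cm), then the turn about the world's z in fractions of the full range, 1 being 90 degrees. A call has 1 to 20 rows; each row is the pose to reach, as a shift and turn from the pose commanded when the call began; what a row does not reach only later rows make up. A row lasts 1/12 s, in which the tool goes at most 41.7 mm and 7.16 degrees, less where a joint would pass 70% of its speed; a pose out of reach is approached as far as the arm can. A shift or turn number past 1, either way, is cut back to 1. A call with a gripper value outside its range is refused whole. "claw" is the closure, from 0 (fully open) to 1 (shut), set as the call begins (left out, the last holds). The fingers move at their own pace and stop on an object; "force" is the grip in N (left out, the last holds). Time passes only in rows, so rows that repeat a pose let the fingers close. It gives the time, the measured TCP pose, the force, the opening and the grip force at its end, in the units of the state.
- get_obs(): the state, without advancing time (a new reading comes with each control period).
- camera(name): name is "scene" or "top"; returns the picture (420x560x3 uint8, red, green, blue); there is no depth.
- get_calibration(name): a dict with "fx", "fy", "cx", "cy" (pixels), "k1" (the pictures are not rectified: a ray, as slopes to the right and down, at radius r is drawn at 1 + k1 r^2 times it, then the intrinsics apply), "rvec" (rotation vector, rad) and "tvec" (3), from world to camera coordinates, as OpenCV has them. Camera axes: x right, y down, z forward; pixel columns grow to the right and rows downward; lengths in m; the calibration is good to about 2 mm. A picture is of the moment at which its call begins. get_calibration takes no time and is no camera call.
- job_done(): hands the job in; it is judged then, once.
The state is a dict: "time": time; "q": joint angles; "qd": joint speeds; "joint_efforts": joint torques, N m; "ee_pos": TCP position; "tcp_rot": TCP orientation; "wrist_force": force on the tool from outside, world axes, zero at the start; "torque": the same for the moment, N m; "opening": finger opening in m; "grasp_force": force on a finger pad.
Only numpy, scipy, OpenCV 4.12 (cv2) and the standard library are available. Lean on these libraries where they do the work, as an engineer would, in place of code of your own. Each camera call takes 0.05 s, during which the arm holds its last target. There are 200 camera calls.

TASK

The beige plaster cast is held in the blue jig by a clamp with a left-hand thread: unscrew its red knob by turning it clockwise, letting the hand rise with it so that the sprung knob is neither pressed down nor pulled up, until the white line on the knob points at the white release line on the collar, and let go of it there. Then slide the cast out forwards from under the clamp and set it down gently, upright on its base, on the mat in the steel basket. Plaster is brittle, so never tighten the clamp on it or lever the cast against the clamp, and leave everything else on the bench where it is.

Things in the scene. Friction and masses are not known exactly. Their poses are not given: they have to be found in the camera images.
- jig: blue clamping jig, base 190 (x) x 100 (y) x 12 mm high, fixed; origin under its centre. The screw stands upright 45 mm from the origin along +x. The cast sits on the base at x = -40 mm, open towards -x; at its heel (+x) a stop and, 1.5 mm clear on each side along its rear 21 mm, two rails, 10 mm high
- strap: aluminium strap that rides on the screw (origin on the screw's axis, at its underside), 24 mm wide, 10 mm thick, reaching along the jig's -x over the cast's heel. The sprung rubber foot under its end, 14 mm across, presses on the cast's top 25 mm behind the cast's centre: draw the cast 20 to 40 mm along the jig's -x before lifting
- cast: beige plaster dental cast in the jig, 0.1 to 0.22 kg, brittle; base block 64 (x) x 56 (y) x 24 mm high, teeth on it up to 35 mm; origin at the centre of its underside, x as the jig's when seated. Grip it across y on the base block, some 10 mm to the -x side of its centre, clear of the rails
- knob: round red ribbed knob, 40 mm across, 30 mm high. Left-hand thread: clockwise from above loosens and lifts it, collar and strap several mm per turn (follow by feel); anticlockwise crushes the plaster. 0.25 N m; stays where left; 1.75 to 2.4 rad from start to release mark, hard stop 0.7 rad beyond. Sprung push-on fit, 8 N/mm: pushed or pulled 2.2 mm along its axis it is damaged
- knob_top (a point): centre of the knob's flat top, on the screw's axis. Below the knob lies a dark collar 62 mm across that does not turn, with a yellow engraved arrow that points clockwise
- knob_mark (a point): outer end of the white line engraved on the knob's top, at its rim, 20 mm from the axis; turns with the knob
- release_mark (a point): inner end of the white release line engraved on the collar, 20 mm from the axis on the jig's +x side, 35 mm below the knob's top; rises with the strap but does not turn. The knob is at release when its own line points at this one (one point above the other)
- basket: open steel rinse basket, 180 (x) x 160 (y) mm, walls 30 mm high and 3 mm thick, fixed to the bench, empty; on its floor a springy perforated blue mat, top 10 mm above the bench, that gives 1 mm per 4 N and up to 4 mm; origin under its centre
- cast_green: a second cast, of pale green stone, of the same shape standing free on the bench; bystander
- pot_a: translucent jar with white lid, 90 mm across, 105 mm high; bystander; origin under its centre
- pot_b: like pot_a; bystander
- beaker: white open plastic cup, 80 mm across, 85 mm high; bystander; origin under its centre
- brush: hand brush lying flat; bystander
- spatula: spatula with red handle lying flat; bystander
- bottle: white bottle with blue cap, 44 mm across, 90 mm high; bystander; origin under its centre
Things that resemble listed ones, but are neither listed nor needed, are in the scene too. What is meant by the jig is not orange, and is the smaller of those in its own colour.

How it is judged (in metres and radians):
On the way, in this order (a step that is already met when the one before it is completed fails the run):
1. the knob stands with its line at the release mark (within 3.2 mm at the rim) and has been let go, the cast still in its seat (horizontal distance between knob_mark and release_mark below 0.0032 m and contact force between the fingers and knob below 0.5 N and x of cast in the frame of jig above -0.05 m), for 0.2 s.
2. the cast has been drawn forwards out of the seat, still on the bed (x of cast in the frame of jig below -0.058 m and z of cast in the frame of jig below 0.018 m and y of cast in the frame of jig between -0.02 and 0.02 m), for 0.02 s.
At the end, for the whole second after the job is handed in: the knob's line still points at the release line (points within 3.2 mm seen from above); the cast stands upright (within 0.08 rad) flat on the basket's mat, its centre within 62 mm (x) and 52 mm (y) of the basket's centre in the basket's frame, released and at rest (horizontal distance between knob_mark and release_mark below 0.0032 m and x of cast in the frame of basket between -0.062 and 0.062 m and y of cast in the frame of basket between -0.052 and 0.052 m and z of cast in the frame of basket below 0.0125 m and angle between cast's own z axis and vertical below 0.08 rad and linear speed of cast below 0.01 m/s and contact force between the fingers and cast below 0.1 N); the robot touches nothing.
It fails at once if the clamp's foot presses the plaster with more than 26 N (tightened the wrong way, or the cast levered against it) (contact force between strap and cast above 26 N).
It fails at once if the sprung knob is pressed or pulled more than 2.2 mm along its axis out of its rest height (about 17 N) (z of knob_top in the frame of release_mark below 0.0328 m or z of knob_top in the frame of release_mark above 0.0372 m).
It fails at once if the cast meets the basket with more than 25 N (contact force between cast and basket above 25 N).
It fails at once if the cast is tipped (angle between cast's own z axis and vertical above 0.35 rad).
It fails at once if a bystander is moved more than 20 mm (distance of any of cast_green, pot_a, pot_b, beaker, brush, spatula, bottle from where it was at the start of the episode above 0.02 m).
It also fails if it takes over 64 s, if anything falls off the work surface, if the arm or the gripper's body presses on something with over 40 N, if the wrist force passes 120 N, or if a joint passes its speed limit or range.

## Working session

There is one attempt and no reset: what is moved stays moved. The work goes in short steps, Python scripts to look and compute and a tool call to move; the robot and the scene stay as the last step left them, time stands still between calls to the robot, and variables do not carry over. Pictures are saved under pics/ and viewed, at most 10 in all, crops included, and the job is handed in when it is done.

Besides the shell and the picture viewer there is one more tool, called after "Call:" as a command line: name --pt "numbers of a row" for each row, then --argument value for the rest. servo_tool: Moves the arm, as the interface text tells. Its arguments: {"type":"object","properties":{"moves":{"type":"array","items":{"type":"array","items":{"type":"number"}}},"claw":{"type":"number"},"force":{"type":"number"}},"required":["moves"]}

```bash
mkdir -p pics
python3 - <<'E'
from workcell import *
import cv2
for n in("scene","top"):
    cv2.imwrite(f"pics/{n}0.png",camera(n)[:,:,::-1]); print(get_calibration(n))
print(get_obs())
E
```

```text
{'fx': 471.04610353257965, 'fy': 471.04610353257965, 'cx': 285.1780840271948, 'cy': 213.09243056934156, 'k1': 0.021590072453175877, 'rvec': array([ 1.72882515,  1.43076107, -0.81517686]), 'tvec': array([-0.08970516, -0.18964103,  1.75325338])}
{'fx': 450.43381250016756, 'fy': 450.43381250016756, 'cx': 278.1643265194067, 'cy': 206.3372593530106, 'k1': 0.03823655842811279, 'rvec': array([ 2.15140279, -2.07973831,  0.21170682]), 'tvec': array([-0.01805936,  0.51646067,  1.20398655])}
{'time': 0.1, 'q': array([ 7.66620069e+01,  5.00783642e+00,  1.00395496e+01,  9.50993773e+01,
       -7.64304243e-04,  8.99996683e+01]), 'qd': array([ 0.05565636, -0.08254533,  0.11230105,  0.00794353,  0.05177582,
        0.04253904]), 'joint_efforts': array([ 3.31860365e-04, -5.21563447e+01,  4.65653944e+01,  1.61361851e-02,
        8.55590201e-05, -3.05892706e-05]), 'ee_pos': array([0.12683955, 0.53496777, 0.23066002]), 'tcp_rot': array([-1.79932336e+02,  7.63911945e-04,  1.66662339e+02]), 'wrist_force': array([-0.49004431,  0.2127801 ,  0.14704215]), 'torque': array([-0.00460525, -0.02077623, -0.00308164]), 'grasp_force': 0.0, 'opening': 0.0855717772732496}
```

View pics/scene0.png

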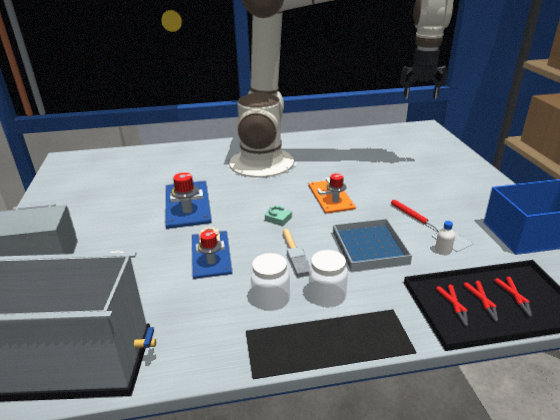

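View pics/top0.png

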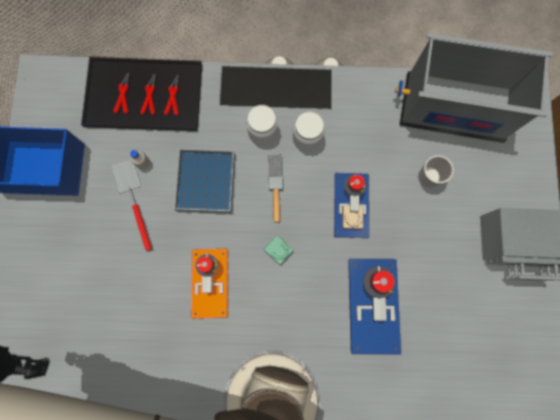

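Candidates for the jig: the large blue one at top (374,306), the smaller blue one at top (352,205), which holds the beige cast, and the orange one at (210,283). The smaller blue one fits the description. I'll confirm it in an enlarged crop.

```bash
cat > h.py <<'E'
import numpy as np, cv2
from workcell import *
from scipy.optimize import least_squares
C={n:get_calibration(n) for n in("scene","top")}
def proj(n,P):
    c=C[n];K=np.array([[c["fx"],0,c["cx"]],[0,c["fy"],c["cy"]],[0,0,1]])
    return cv2.projectPoints(np.atleast_2d(np.float64(P)),c["rvec"],c["tvec"],K,np.array([c["k1"],0,0,0,0.]))[0][:,0]
def tri(ps,pt):
    s=least_squares(lambda X:np.r_[(proj("scene",X)[0]-ps),(proj("top",X)[0]-pt)],[.4,0,.05]);return s.x,s.fun
def onz(n,p,z):
    return least_squares(lambda X:proj(n,[X[0],X[1],z])[0]-p,[.4,0]).x
def crop(im,x,y,w,h,s):
    return cv2.resize(im[y:y+h,x:x+w],None,fx=s,fy=s,interpolation=cv2.INTER_CUBIC)
def avg(n,k=1): return np.mean([camera(n)[:,:,::-1] for _ in range(k)],0).astype(np.uint8)
E
python3 - <<'E'
from h import *
a=crop(cv2.imread("pics/top0.png"),325,165,50,75,8);b=crop(cv2.imread("pics/scene0.png"),186,220,50,75,8)
cv2.imwrite("pics/c1.png",np.hstack([a,b]))
E
```

```text
(no output)
```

View pics/c1.png

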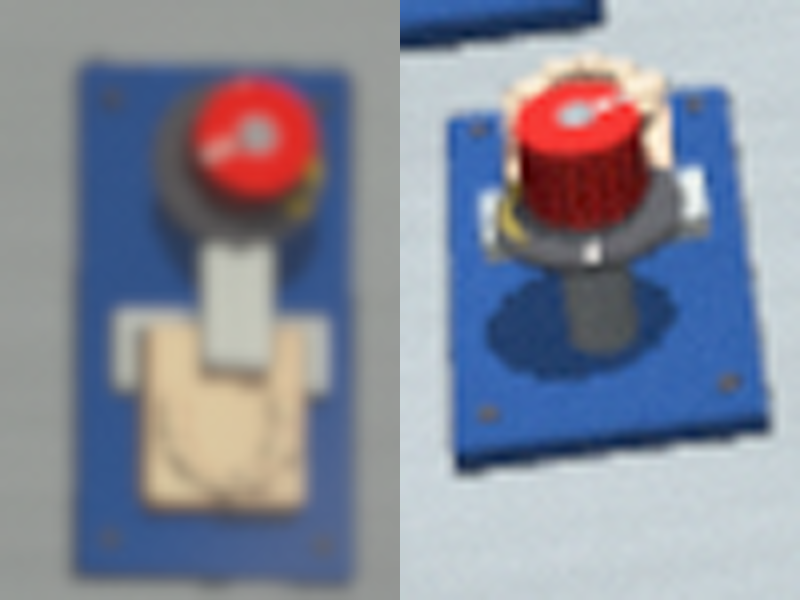

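The crop confirms it: the small blue jig with the beige cast and red knob. In top-crop pixels, the knob top is at (260,137) and the mark end at (205,158). In scene-crop pixels they are at (577,113) and (630,98), with the release line at (593,250).

Run:
```python
from h import *
T=lambda u,v:np.array([(u+.5)/8-.5+325,(v+.5)/8-.5+165])
S=lambda u,v:np.array([(u-400+.5)/8-.5+186,(v+.5)/8-.5+220])
for nm,s,t in[("knob",S(577,113),T(260,137)),("mark",S(630,98),T(203,158)),("cUL",S(450,470),None or T(80,62))]:
    print(nm,*[x.round(4) for x in tri(s,t)])
cs=[T(80,62),T(350,68),T(352,578),T(76,575)]
P=[onz("top",c,.012) for c in cs];P=np.array(P);print("top corners",P.round(4),P.mean(0))
Q=np.array([onz("scene",S(*c),.012) for c in[(725,90),(450,120),(456,458),(768,428)]]);print("scene",Q.round(4),Q.mean(0))
for X in(P,Q):
    print(np.linalg.norm(np.diff(X,axis=0),axis=1))
print("cast corners ztop24+12", [onz("top",T(*c),.036).round(4) for c in[(145,325),(305,505),(145,505),(305,325)]])
print("rel",onz("scene",S(593,250),.06))
bt=[onz("top",np.array(c),.03).round(4) for c in[(180,151),(234,151),(233,213),(177,211)]];print("basket",bt,np.mean(bt,0))
bs=[onz("scene",np.array(c),.03).round(4) for c in[(333,228),(391,221),(409,259),(347,267)]];print("basket",bs,np.mean(bs,0))
for nm,p,z in[("green",(278,250),.035),("brush",(276,205),.02),("brushT",(276,160),.02),("pota",(262,120),.105),("potb",(309,126),.105),("knobBig",(382,282),.1),("orknob",(206,265),.1),("spat",(142,228),.01)]:print(nm,onz("top",np.array(p,float),z).round(3))
```

```text
knob [ 0.5831 -0.2112  0.0974] [-0.4154 -0.0252 -0.4475 -0.0335]
mark [ 0.5755 -0.1934  0.0955] [-0.0019 -0.0001 -0.0021 -0.0002]
cUL [ 0.6344 -0.2211 -0.0066] [16.565   0.9235 19.3028  1.5462]
top corners [[ 0.6319 -0.1617]
 [ 0.6329 -0.26  ]
 [ 0.4455 -0.2596]
 [ 0.4431 -0.1619]] [ 0.53833811 -0.21080396]
scene [[ 0.4512 -0.1613]
 [ 0.4504 -0.2582]
 [ 0.64   -0.2585]
 [ 0.6447 -0.1618]] [ 0.54657051 -0.20994625]
[0.09835712 0.18741231 0.09771251]
[0.09688116 0.18955853 0.09672949]
cast corners ztop24+12 [array([ 0.5295, -0.1825]), array([ 0.4672, -0.2386]), array([ 0.4653, -0.1828]), array([ 0.5314, -0.2389])]
rel [ 0.60548921 -0.20986795]
basket [array([0.6752, 0.2897]), array([0.6808, 0.1333]), array([0.4976, 0.1265]), array([0.498 , 0.2846])] [0.5879   0.208525]
basket [array([0.5249, 0.1328]), array([0.5235, 0.3033]), array([0.7001, 0.283 ]), array([0.7004, 0.121 ])] [0.612225 0.210025]
green [ 0.397 -0.004]
brush [0.527 0.006]
brushT [0.661 0.011]
pota [0.748 0.052]
potb [ 0.735 -0.078]
knobBig [ 0.317 -0.276]
orknob [0.345 0.182]
spat [0.449 0.384]
```

The manual's scale: shifts go in shares of 75 cm and turns go in shares of 90 degrees. Converting my numbers, -72 cm / 75 = -0.96, -67 cm / 75 = -0.8933.

Call:
servo_tool --pt "0.0533 -0.0933 0 0" --pt "0.1067 -0.1733 0 0" --pt "0.16 -0.2533 0 0" --pt "0.2133 -0.3333 0 0" --pt "0.2667 -0.4133 0 0" --pt "0.32 -0.5067 0 0" --pt "0.3733 -0.5867 0 0" --pt "0.4267 -0.6667 0 0" --pt "0.4667 -0.7467 0 0" --pt "0.5067 -0.8267 0 0" --pt "0.5333 -0.8933 0 0" --pt "0.56 -0.96 0 0"

```text
time: 1.1
ee_pos: [0.3892, 0.1074, 0.2312]
tcp_rot: [180.0, 0.0, 166.7]
wrist_force: [0.9, 0.7, 0.1]
opening: 0.0854
grasp_force: 0.0
```

```bash
python3 -c "
from workcell import *
print(get_obs())"
```

```text
{'time': 1.1, 'q': array([ 1.54301243e+01, -1.48593767e+01, -8.37515668e+00,  9.64700050e+01,
        3.79818924e-03,  2.87659034e+01]), 'qd': array([-70.31379912,  12.11761563,   9.3467437 ,  -2.84132272,
        -0.09225839, -69.833029  ]), 'joint_efforts': array([  9.12876785, -34.0757668 ,  44.80187058,   0.98595154,
        -0.08598372,   1.99016757]), 'ee_pos': array([0.38921845, 0.10744842, 0.23120802]), 'tcp_rot': array([1.79989830e+02, 1.06329849e-02, 1.66664220e+02]), 'wrist_force': array([0.94335573, 0.74080842, 0.09319968]), 'torque': array([0.05654218, 0.01367561, 0.01142869]), 'grasp_force': 0.0, 'opening': 0.08537661278878358}
```

Scaled: -30.8 cm / 75 = -0.4107, -28 cm / 75 = -0.3733, 0.93 rad / 1.5708 = 0.5921.

Call:
servo_tool --pt "0.0267 -0.0467 0 0.0637" --pt "0.0533 -0.0933 0 0.1273" --pt "0.08 -0.1333 0 0.191" --pt "0.1067 -0.1733 0 0.2546" --pt "0.1333 -0.2133 0 0.3183" --pt "0.16 -0.2533 0 0.382" --pt "0.1867 -0.2933 0 0.4456" --pt "0.2133 -0.3333 0 0.5093" --pt "0.24 -0.3733 0 0.573" --pt "0.2453 -0.4107 0 0.5921" --pt "0.2453 -0.4107 0 0.5921" --pt "0.2453 -0.4107 0 0.5921" --pt "0.2453 -0.4107 0 0.5921"

```text
time: 2.18
ee_pos: [0.5725, -0.1983, 0.2309]
tcp_rot: [179.9, -0.0, -140.1]
wrist_force: [0.2, -0.2, 0.3]
opening: 0.0855
grasp_force: 0.0
```

Run:
```python
from h import *
o=get_obs();print(o["q"].round(1),o["ee_pos"],o["tcp_rot"])
t=avg("top");s=avg("scene");cv2.imwrite("pics/t1.png",t);cv2.imwrite("pics/s1.png",s)
cv2.imwrite("pics/c2.png",np.vstack([np.hstack([crop(t,170,143,72,75,5),crop(s,325,212,88,75,5)])]))
```

```text
[-19.1  13.   19.   96.1   0.  -59. ] [ 0.57252601 -0.19825915  0.23090448] [ 1.79946530e+02 -1.67930465e-02 -1.40105289e+02]
```

View pics/c2.png

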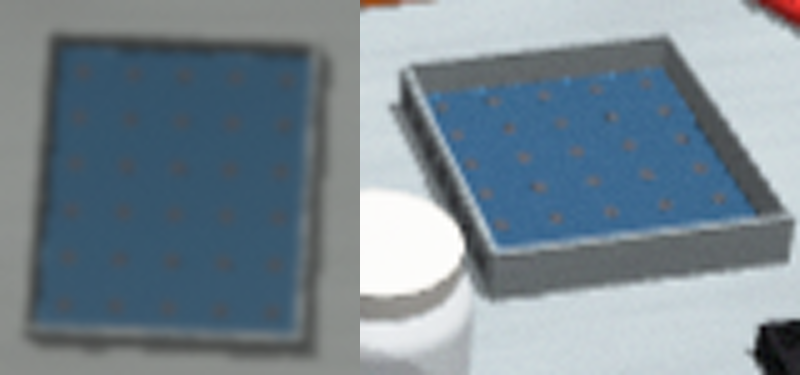

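The basket rim corners are at top-crop (54,38), (320,48), (302,335), (30,330) and scene-crop (403,68), (668,40), (792,220), (493,250). The basket is empty and clear.

Call:
servo_tool --pt "0.014 -0.0173 -0.0267 0" --pt "0.014 -0.0173 -0.0667 0" --pt "0.014 -0.0173 -0.1067 0" --pt "0.014 -0.0173 -0.1467 0" --pt "0.014 -0.0173 -0.16 0" --pt "0.014 -0.0173 -0.16 0" --pt "0.014 -0.0173 -0.16 0"

```text
time: 2.87
ee_pos: [0.5834, -0.2109, 0.1126]
tcp_rot: [-180.0, 0.0, -140.0]
wrist_force: [0.3, 0.5, 0.0]
opening: 0.0855
grasp_force: 0.0
```

Run:
```python
from h import *
T=lambda u,v:np.array([(u+.5)/5-.5+170,(v+.5)/5-.5+143])
S=lambda u,v:np.array([(u-360+.5)/5-.5+325,(v+.5)/5-.5+212])
tt=[T(54,38),T(320,48),T(302,335),T(30,330)]
ss=[S(493,250),S(403,68),S(668,40),S(792,220)]
bt=np.array([onz("top",c,.03) for c in tt]);bs=np.array([onz("scene",c,.03) for c in ss])
print(bt.round(4),bt.mean(0));print(bs.round(4),bs.mean(0))
# pair: top UL = +x +y
for i in range(4): print([ (tri(ss[j],tt[i])[0].round(4), np.abs(tri(ss[j],tt[i])[1]).max().round(1)) for j in range(4)])
s=avg("scene");t=avg("top");cv2.imwrite("pics/s2.png",s)
cv2.imwrite("pics/c3.png",np.hstack([crop(t,320,160,60,85,6),crop(s,180,205,70,85,6)]))
o=get_obs();print(o["ee_pos"],o["wrist_force"])
```

```text
[[0.6777 0.2887]
 [0.6772 0.1343]
 [0.5071 0.1355]
 [0.5048 0.2891]] [0.59168645 0.21190593]
[[0.6816 0.1375]
 [0.5113 0.137 ]
 [0.5138 0.2926]
 [0.6878 0.2936]] [0.59860802 0.21518632]
[(array([0.6593, 0.2112, 0.0173]), np.float64(27.0)), (array([0.6262, 0.1822, 0.1149]), np.float64(31.5)), (array([0.6428, 0.2507, 0.1204]), np.float64(6.1)), (array([0.6809, 0.294 , 0.024 ]), np.float64(1.3))]
[(array([0.6785, 0.1368, 0.0275]), np.float64(0.8)), (array([0.644 , 0.11  , 0.1211]), np.float64(5.2)), (array([0.6609, 0.1787, 0.1266]), np.float64(20.3)), (array([0.7009, 0.2195, 0.0343]), np.float64(29.0))]
[(array([ 0.5349,  0.1699, -0.0896]), np.float64(6.7)), (array([0.5078, 0.1369, 0.0276]), np.float64(0.4)), (array([0.5261, 0.2097, 0.0329]), np.float64(26.5)), (array([ 0.5595,  0.2591, -0.0832]), np.float64(35.2))]
[(array([ 0.5131,  0.2576, -0.1026]), np.float64(19.7)), (array([0.4882, 0.2205, 0.0197]), np.float64(25.7)), (array([0.5066, 0.293 , 0.0247]), np.float64(0.9)), (array([ 0.5375,  0.3467, -0.0964]), np.float64(8.7))]
[ 0.58426851 -0.21149142  0.11395257] [ 0.13546228 -0.28374145  0.06130122]
```

View pics/c3.png

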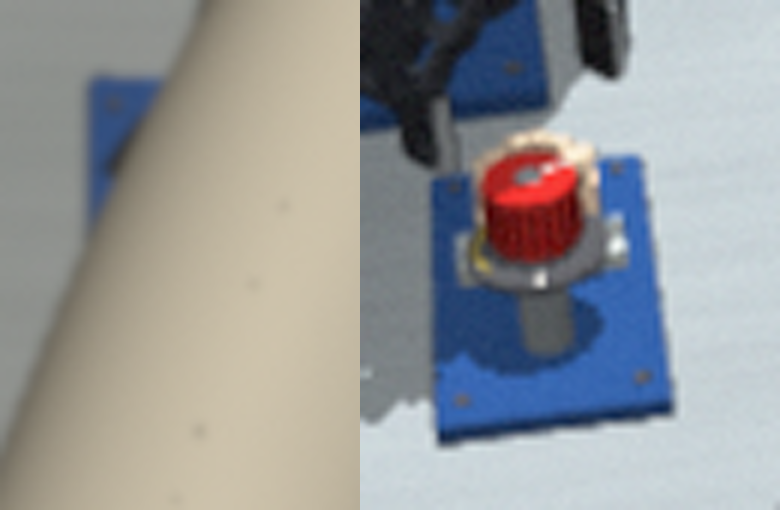

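The picture shows the open fingers straddling the knob; their tips are at crop (428,163) and (608,75), and the knob top is at (530,175). The basket centre is about (0.595, 0.2135), with its rim near 0.03 as it should be.

Scaled: -4.2 cm / 75 = -0.056, -3 cm / 75 = -0.04.

Call:
servo_tool --pt "0 0 -0.02 0" --pt "0 0 -0.04 0" --pt "0 0 -0.056 0" --pt "0 0 -0.056 0" --pt "0 0 -0.056 0"

```text
time: 3.38
ee_pos: [0.5833, -0.2115, 0.0698]
tcp_rot: [-180.0, 0.0, -140.1]
wrist_force: [0.6, -1.0, 0.5]
opening: 0.0852
grasp_force: 0.0
```

Run:
```python
from h import *
print(proj("scene",[.5843,-.2115,.126]),"seen", 206.3,224.8)
for i in range(4):
  o=get_obs();print(o["ee_pos"],o["wrist_force"]);camera("top")
```

```text
[[205.94876194 224.383423  ]] seen 206.3 224.8
[ 0.58333644 -0.21152197  0.06983849] [ 0.58331675 -0.97106514  0.47588144]
[ 0.58371114 -0.21166228  0.07047015] [0.0546428  1.15923016 1.03830154]
[ 0.58385755 -0.21173072  0.07069542] [-0.08445063 -0.74095029 -0.16436893]
[ 0.58387806 -0.21174289  0.07067714] [ 0.6961572   0.34763144 -0.12079292]
```

Call:
servo_tool --pt "0 0 0 0" --pt "0 0 0 0" --pt "0 0 0 0" --pt "0 0 0 0" --pt "0 0 0 0" --pt "0 0 0 0" --pt "0 0 0 0" --pt "0 0 0 0" --claw 1 --force 30

```text
time: 4.25
ee_pos: [0.5834, -0.2117, 0.0695]
tcp_rot: [-180.0, 0.0, -140.1]
wrist_force: [1.1, -0.8, 1.6]
opening: 0.0391
grasp_force: 32.5
```

Scaled: 0.04 cm / 75 = 0.0005, 0.03 cm / 75 = 0.0004, -0.3 rad / 1.5708 = -0.191.

Call:
servo_tool --pt "0 0 0.0001 -0.0382" --pt "0 0 0.0003 -0.0764" --pt "0 0 0.0004 -0.1146" --pt "0 0 0.0004 -0.1528" --pt "0 0 0.0005 -0.191" --pt "0 0 0.0005 -0.191" --pt "0 0 0.0005 -0.191"

```text
time: 4.83
ee_pos: [0.5834, -0.2115, 0.0701]
tcp_rot: [-180.0, 0.0, -157.1]
wrist_force: [-1.6, -0.4, 6.0]
opening: 0.0388
grasp_force: 33.0
```

Call:
servo_tool --pt "0 0 0.0004 0" --pt "0 0 0.0008 0" --pt "0 0 0.0008 0" --pt "0 0 0.0008 0"

```text
time: 5.17
ee_pos: [0.5833, -0.2115, 0.0703]
tcp_rot: [-180.0, 0.0, -157.2]
wrist_force: [-0.4, 0.4, 3.2]
opening: 0.0389
grasp_force: 32.9
```

Run:
```python
from h import *
for i in range(4):
  o=get_obs();print(o["ee_pos"].round(5),o["wrist_force"].round(2),o["tcp_rot"][2]);camera("scene")
```

```text
[ 0.58332 -0.21154  0.07033] [-0.38  0.43  3.2 ] -157.19700096717298
[ 0.58331 -0.21155  0.07035] [-1.2  -0.06  2.94] -157.20923130286732
[ 0.58335 -0.21155  0.07038] [-0.84 -0.61  4.52] -157.217361223007
[ 0.58333 -0.21152  0.07035] [ 0.43 -0.22  3.49] -157.2202979205852
```

Scaled: 0.13 cm / 75 = 0.0017, 0.11 cm / 75 = 0.0015, -0.24 rad / 1.5708 = -0.1528.

Call:
servo_tool --pt "0 0 0.0007 -0.0382" --pt "0 0 0.0009 -0.0764" --pt "0 0 0.0012 -0.1146" --pt "0 0 0.0015 -0.1528" --pt "0 0 0.0017 -0.191" --pt "0 0 0.0017 -0.191" --pt "0 0 0.0017 -0.191" --pt "0 0 0.0017 -0.191"

```text
time: 6.03
ee_pos: [0.5833, -0.2114, 0.0716]
tcp_rot: [180.0, 0.0, -174.3]
wrist_force: [-0.5, 0.9, 3.9]
opening: 0.0389
grasp_force: 32.9
```

Scaled: 0.05 cm / 75 = 0.0007, 0.03 cm / 75 = 0.0004.

Call:
servo_tool --pt "0 0 0.0004 0" --pt "0 0 0.0007 0" --pt "0 0 0.0007 0" --pt "0 0 0.0007 0"

```text
time: 6.37
ee_pos: [0.5833, -0.2114, 0.0719]
tcp_rot: [180.0, -0.0, -174.4]
wrist_force: [0.4, 1.2, 2.0]
opening: 0.0389
grasp_force: 32.8
```

Run:
```python
from h import *
F=[]
for i in range(4):
  o=get_obs();F.append(np.r_[o["wrist_force"],o["torque"],o["ee_pos"]*100]);camera("scene")
print(np.mean(F,0).round(3))
s=avg("scene");cv2.imwrite("pics/c4.png",crop(s,185,212,50,40,12))
```

```text
[  0.658   1.735   1.937   0.332  -0.169   0.074  58.326 -21.14    7.189]
```

View pics/c4.png

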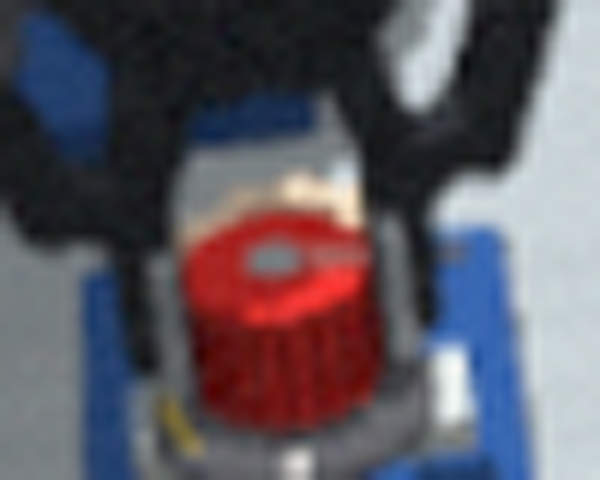

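The white line, at crop (340,257) from the hub (272,262), has turned to about the jig's +y, so the knob is turning with the gripper.

Scaled: 0.14 cm / 75 = 0.0019, 0.12 cm / 75 = 0.0016, -0.3 rad / 1.5708 = -0.191.

Call:
servo_tool --pt "0 0 0.0005 -0.0382" --pt "0 0 0.0008 -0.0764" --pt "0 0 0.0012 -0.1146" --pt "0 0 0.0016 -0.1528" --pt "0 0 0.0019 -0.191" --pt "0 0 0.0019 -0.191" --pt "0 0 0.0019 -0.191"

```text
time: 7.2
ee_pos: [0.5833, -0.2113, 0.0733]
tcp_rot: [180.0, -0.0, 168.5]
wrist_force: [2.2, 3.4, 0.2]
opening: 0.0389
grasp_force: 32.5
```

Scaled: 0.11 cm / 75 = 0.0015, 0.1 cm / 75 = 0.0013, -0.3 rad / 1.5708 = -0.191.

Call:
servo_tool --pt "0 0 0.0003 -0.0382" --pt "0 0 0.0005 -0.0764" --pt "0 0 0.0008 -0.1146" --pt "0 0 0.0011 -0.1528" --pt "0 0 0.0013 -0.191" --pt "0 0 0.0015 -0.191" --pt "0 0 0.0015 -0.191"

```text
time: 7.78
ee_pos: [0.5833, -0.2111, 0.0745]
tcp_rot: [180.0, -0.0, 151.4]
wrist_force: [1.9, 5.6, 1.0]
opening: 0.0389
grasp_force: 32.5
```

Scaled: 0.16 cm / 75 = 0.0021, 0.03 cm / 75 = 0.0004, -0.4 rad / 1.5708 = -0.2546.

Call:
servo_tool --pt "0 0.0003 0.0004 -0.0382" --pt "0 0.0005 0.0007 -0.0764" --pt "0.0001 0.0007 0.0009 -0.1146" --pt "0.0001 0.0007 0.0012 -0.1528" --pt "0.0001 0.0007 0.0016 -0.191" --pt "0.0001 0.0007 0.0019 -0.2292" --pt "0.0001 0.0007 0.0021 -0.2546" --pt "0.0001 0.0007 0.0021 -0.2546" --pt "0.0001 0.0007 0.0021 -0.2546"

```text
time: 8.53
ee_pos: [0.5835, -0.211, 0.0761]
tcp_rot: [180.0, 0.0, 128.5]
wrist_force: [3.0, 3.6, -0.8]
opening: 0.0389
grasp_force: 32.5
```

Run:
```python
from h import *
F=[]
for i in range(3):
  o=get_obs();F.append(np.r_[o["wrist_force"],o["torque"],o["ee_pos"]*100,o["tcp_rot"][2],o["q"][5]]);camera("scene")
print(np.mean(F,0).round(3))
s=avg("scene",4);cv2.imwrite("pics/c5.png",crop(s,190,215,40,40,14))
```

```text
[ 2.75100e+00  3.56600e+00 -5.14000e-01  8.32000e-01 -6.32000e-01
  1.15000e-01  5.83500e+01 -2.10940e+01  7.61300e+00  1.28442e+02
  3.16770e+01]
```

View pics/c5.png

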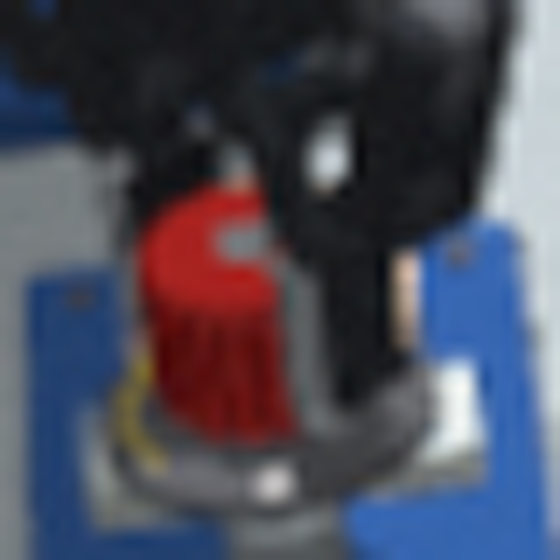

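The line is now hidden behind the finger at crop (300,350), and the release line is at (272,482). I'll compute the start angle more carefully from the first pictures.

Run:
```python
from h import *
z=.0974
T=lambda u,v:np.array([(u+.5)/8-.5+325,(v+.5)/8-.5+165])
S=lambda u,v:np.array([(u-400+.5)/8-.5+186,(v+.5)/8-.5+220])
for n,a,b in[("scene",S(577,113),S(630,98)),("scene",S(577,113),S(615,102)),("top",T(260,137),T(203,158)),("top",T(260,137),T(215,153))]:
    d=onz(n,b,z)-onz(n,a,z);print(n,d.round(4),np.degrees(np.arctan2(d[1],d[0])))
# image-code: rectify knob top plane at 0.2mm per px, sample ring, find brightest angle in G+B
for n,f,z,c in[("scene","scene0",.0974,None),("top","top0",.0974,None)]:
    im=cv2.imread(f"pics/{f}.png").astype(np.float32)
    c0=onz(n,S(577,113) if n=="scene" else T(260,137),z)
    th=np.radians(np.arange(0,360,2));
    acc=0
    for r in np.arange(.010,.0185,.001):
        P=np.c_[c0[0]+r*np.cos(th),c0[1]+r*np.sin(th),0*th+z];p=proj(n,P).astype(np.float32)
        v=cv2.remap(im,p[:,:1],p[:,1:],cv2.INTER_CUBIC)[:,0];acc=acc+v[:,0]+v[:,1]-0.3*v[:,2]
    w=acc-np.median(acc);k=np.argmax(w);d=(np.arange(180)-k+90)%180-90;m=np.abs(d)<12;ww=np.clip(w*m,0,None)
    print(n,c0,"peak",2*k,"centroid",2*(k+(d*ww).sum()/ww.sum()))
```

```text
scene [-0.0051  0.0168] 106.84212232478062
scene [-0.0038  0.012 ] 107.43813156288182
top [-0.008   0.0193] 112.52315227071765
top [-0.0061  0.0152] 111.86968254229733
scene [ 0.58350832 -0.21014326] peak 112 centroid 113.15287263299622
top [ 0.58304515 -0.21236955] peak 110 centroid 109.02291958428387
```

Scaled: 0.12 cm / 75 = 0.0016, 0.03 cm / 75 = 0.0004, -0.33 rad / 1.5708 = -0.2101.

Call:
servo_tool --pt "0.0003 0.0003 0.0003 -0.0382" --pt "0.0004 0.0004 0.0005 -0.0764" --pt "0.0004 0.0004 0.0008 -0.1146" --pt "0.0004 0.0004 0.0012 -0.1528" --pt "0.0004 0.0004 0.0015 -0.191" --pt "0.0004 0.0004 0.0016 -0.2101" --pt "0.0004 0.0004 0.0016 -0.2101" --pt "0.0004 0.0004 0.0016 -0.2101"

```text
time: 9.55
ee_pos: [0.5837, -0.2108, 0.0774]
tcp_rot: [180.0, 0.0, 109.5]
wrist_force: [2.8, 3.8, -0.3]
opening: 0.039
grasp_force: 32.5
```

Call:
servo_tool --pt "0 0 0 0" --pt "0 0 0 0" --pt "0 0 0 0" --pt "0 0 0 0" --pt "0 0 0 0" --pt "0 0 0 0" --pt "0 0 0 0" --claw 0

```text
time: 10.13
ee_pos: [0.5836, -0.2108, 0.0774]
tcp_rot: [-180.0, 0.0, 109.4]
wrist_force: [-0.4, 0.1, -0.2]
opening: 0.0852
grasp_force: 0.0
```

Scaled: 18 cm / 75 = 0.24, 16 cm / 75 = 0.2133, 0.5 rad / 1.5708 = 0.3183.

Call:
servo_tool --pt "0 0 0.0133 0" --pt "0 0 0.04 0" --pt "0 0 0.08 0" --pt "0 0 0.12 0" --pt "-0.04 0.0533 0.1333 0.0637" --pt "-0.08 0.1067 0.1333 0.1273" --pt "-0.1067 0.16 0.1333 0.191" --pt "-0.1333 0.2133 0.1333 0.2546" --pt "-0.1333 0.24 0.1333 0.3183" --pt "-0.1333 0.24 0.1333 0.3183"

```text
time: 10.97
ee_pos: [0.4819, -0.0259, 0.1791]
tcp_rot: [179.9, 0.0, 138.6]
wrist_force: [0.5, 0.1, -0.6]
opening: 0.0851
grasp_force: 0.0
```

Run:
```python
from h import *
t=avg("top",4);s=avg("scene",4);cv2.imwrite("pics/t3.png",t);cv2.imwrite("pics/s3.png",s)
cv2.imwrite("pics/c6.png",np.hstack([crop(t,330,163,40,56,10),crop(s,190,213,40,56,10)]))
o=get_obs();print(o["ee_pos"],o["tcp_rot"],o["q"].round(1))
```

```text
[ 0.48393309 -0.03176545  0.17719898] [-1.79976313e+02 -1.85215430e-02  1.37891518e+02] [-3.8 -4.7 -5.6 89.1 -0.  38.4]
```

View pics/c6.png

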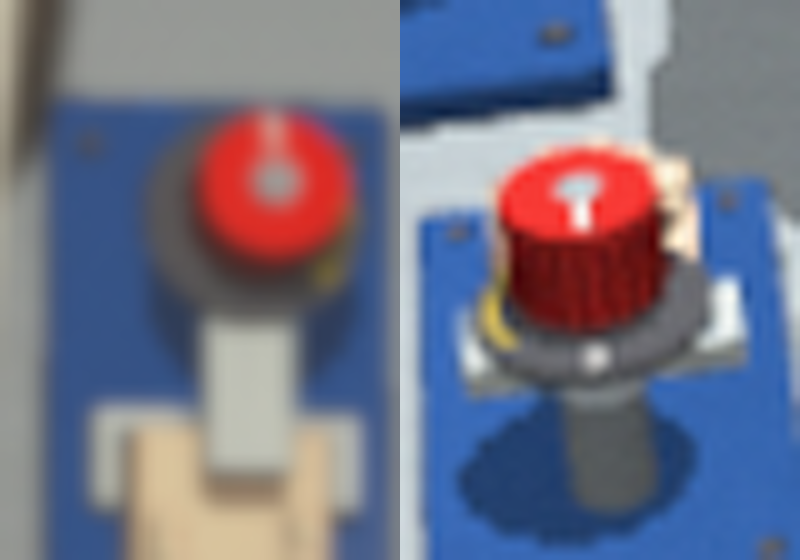

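Both lines now point nearly the same way. The knob line is at top-crop (268,125) from the hub (278,185), and at scene-crop (583,225) from the hub (578,187). The release line is at (597,355).

Run:
```python
from h import *
T=lambda u,v:np.array([(u+.5)/10-.5+330,(v+.5)/10-.5+163])
S=lambda u,v:np.array([(u-400+.5)/10-.5+190,(v+.5)/10-.5+213])
z=.105
print(tri(S(578,187),T(278,185)))
for n,a,b in[("scene",S(578,187),S(583,225)),("top",T(278,185),T(268,125))]:
    d=onz(n,b,z)-onz(n,a,z);print(n,onz(n,a,z),d.round(4),np.degrees(np.arctan2(d[1],d[0])))
print("rel", onz("scene",S(597,355),.0695))
for n,f in[("scene","s3"),("top","t3")]:
    im=cv2.imread(f"pics/{f}.png").astype(np.float32)
    c0=onz(n,S(578,187) if n=="scene" else T(278,185),z)
    th=np.radians(np.arange(0,360,2));acc=0
    for r in np.arange(.010,.0185,.001):
        P=np.c_[c0[0]+r*np.cos(th),c0[1]+r*np.sin(th),0*th+z];p=proj(n,P).astype(np.float32)
        v=cv2.remap(im,p[:,:1],p[:,1:],cv2.INTER_CUBIC)[:,0];acc=acc+v[:,0]+v[:,1]-0.3*v[:,2]
    w=acc-np.median(acc);k=np.argmax(w);d=(np.arange(180)-k+90)%180-90;m=np.abs(d)<12;ww=np.clip(w*m,0,None)
    print(n,"centroid",2*(k+(d*ww).sum()/ww.sum()))
# collar mark angle in scene
im=cv2.imread("pics/s3.png").astype(np.float32)
c=np.array([.5834,-.2113]);c=onz("scene",S(578,187),z)
th=np.radians(np.arange(-40,41,2));acc=0
for r in np.arange(.022,.030,.001):
    p=proj("scene",np.c_[c[0]+r*np.cos(th),c[1]+r*np.sin(th),0*th+.070]).astype(np.float32);acc=acc+cv2.remap(im,p[:,:1],p[:,1:],cv2.INTER_CUBIC)[:,0].sum(1)
w=np.clip(acc-np.percentile(acc,70),0,None);print("release angle",(np.degrees(th)*w).sum()/w.sum(),np.degrees(th[np.argmax(acc)]))
```

```text
(array([ 0.5829675 , -0.21099039,  0.10459568]), array([-0.31074564, -0.01903396, -0.33380991, -0.02481826]))
scene [ 0.58382689 -0.21021082] [0.0172 0.0006] 1.850435174678485
top [ 0.58282016 -0.2118177 ] [0.0167 0.0027] 9.169984091081231
rel [ 0.60675955 -0.21005245]
scene centroid 0.75831035675444
top centroid 5.356546005932607
release angle -0.41651388803599054 0.0
```

Every estimate puts the line within 9° of the release mark, with a mean near 3° (about 1 mm). That is in tolerance, so I'm moving on to the cast.

Scaled: -17.9 cm / 75 = -0.2387, -15 cm / 75 = -0.2, 0.735 rad / 1.5708 = 0.4679.

Call:
servo_tool --pt "0.0013 -0.04 0 0.0764" --pt "0.0027 -0.08 0 0.1528" --pt "0.004 -0.12 0 0.2292" --pt "0.0053 -0.16 0 0.3056" --pt "0.0067 -0.2 0 0.382" --pt "0.0067 -0.2387 -0.04 0.4584" --pt "0.0067 -0.2387 -0.08 0.4679" --pt "0.0067 -0.2387 -0.12 0.4679" --pt "0.0067 -0.2387 -0.12 0.4679" --pt "0.0067 -0.2387 -0.12 0.4679"

```text
time: 12.2
ee_pos: [0.4875, -0.21, 0.0864]
tcp_rot: [179.9, -0.2, -180.0]
wrist_force: [0.5, 0.4, 1.1]
opening: 0.0854
grasp_force: 0.0
```

Run:
```python
from h import *
camera("top");o=get_obs();print(o["ee_pos"],o["tcp_rot"])
```

```text
[ 0.48869158 -0.21012947  0.08832562] [ 1.79998060e+02 -6.45281078e-03 -1.79926026e+02]
```

Scaled: -7.4 cm / 75 = -0.0987, -7 cm / 75 = -0.0933.

Call:
servo_tool --pt "0 -0.0007 -0.0333 0" --pt "0 -0.0007 -0.0667 0" --pt "0 -0.0007 -0.0867 0" --pt "0 -0.0007 -0.0933 0" --pt "0 -0.0007 -0.0987 0" --pt "0 -0.0007 -0.0987 0" --pt "0 -0.0007 -0.0987 0"

```text
time: 12.83
ee_pos: [0.4897, -0.2105, 0.0152]
tcp_rot: [-179.9, 0.1, -179.9]
wrist_force: [-0.2, -0.3, 0.2]
opening: 0.0852
grasp_force: 0.0
```

Call:
servo_tool --pt "0 0 0 0" --pt "0 0 0 0" --pt "0 0 0 0" --claw 0.25 --force 30

```text
time: 13.08
ee_pos: [0.4891, -0.2104, 0.0141]
tcp_rot: [-180.0, 0.1, -179.9]
wrist_force: [-0.4, -0.7, -0.3]
opening: 0.0644
grasp_force: 0.0
```

Call:
servo_tool --pt "0 0 0 0" --pt "0 0 0 0" --pt "0 0 0 0" --pt "0 0 0 0" --pt "0 0 0 0" --claw 1 --force 30

```text
time: 13.5
ee_pos: [0.489, -0.2104, 0.014]
tcp_rot: [-180.0, 0.0, -179.9]
wrist_force: [-1.5, -0.0, 5.7]
opening: 0.0554
grasp_force: 32.9
```

Scaled: -3.3 cm / 75 = -0.044, 0.03 cm / 75 = 0.0004.

Call:
servo_tool --pt "-0.0013 0 0.0003 0" --pt "-0.004 0 0.0004 0" --pt "-0.008 0 0.0004 0" --pt "-0.0133 0 0.0005 0" --pt "-0.0187 0 0.0005 0" --pt "-0.024 0 0.0005 0" --pt "-0.0293 0 0.0005 0" --pt "-0.0347 0 0.0005 0" --pt "-0.04 0 0.0005 0" --pt "-0.044 0 0.0005 0" --pt "-0.044 0 0.0005 0" --pt "-0.044 0 0.0005 0"

```text
time: 14.5
ee_pos: [0.455, -0.2103, 0.014]
tcp_rot: [-180.0, -0.0, -179.9]
wrist_force: [0.2, 0.3, 7.9]
opening: 0.0552
grasp_force: 33.3
```

Scaled: 13 cm / 75 = 0.1733, 12 cm / 75 = 0.16.

Call:
servo_tool --pt "0 0 0.0027 0" --pt "0 0 0.008 0" --pt "0 0 0.02 0" --pt "0 0 0.04 0" --pt "0 0 0.0667 0" --pt "0 0 0.1 0" --pt "0 0 0.1333 0" --pt "0 0 0.16 0" --pt "0 0 0.1733 0" --pt "0 0 0.1733 0"

```text
time: 15.33
ee_pos: [0.4564, -0.2106, 0.1461]
tcp_rot: [-179.9, 0.2, -179.9]
wrist_force: [0.0, -1.2, -1.9]
opening: 0.0552
grasp_force: 32.3
```

Run:
```python
from h import *
s=avg("scene");t=avg("top");o=get_obs();print(o["ee_pos"],o["wrist_force"],o["opening"],o["grasp_force"])
cv2.imwrite("pics/c7.png",np.hstack([crop(t,290,150,100,140,4),crop(s,160,160,100,140,4)]))
```

```text
[ 0.45541235 -0.21012073  0.14299533] [ 1.14509110e+00  2.22944029e-03 -2.25039061e+00] 0.055133786989554165 32.295361161231995
```

View pics/c7.png

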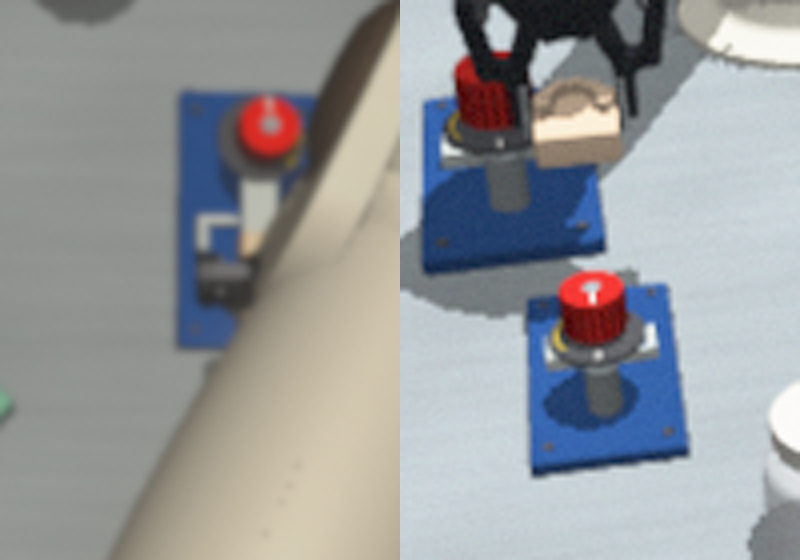

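The cast is held upright between the fingers at scene-crop (575,125), and the knob line still points at the release mark at (595,295). Now carrying it to the basket.

Scaled: 42.4 cm / 75 = 0.5653, 41.8 cm / 75 = 0.5573.

Call:
servo_tool --pt "0.004 0.0133 0 0" --pt "0.012 0.04 0 0" --pt "0.0227 0.0733 0 0" --pt "0.0333 0.1067 0 0" --pt "0.044 0.14 0 0" --pt "0.0547 0.1733 0 0" --pt "0.0653 0.2067 0 0" --pt "0.0747 0.24 0 0" --pt "0.0853 0.2733 0 0" --pt "0.096 0.3067 0 0" --pt "0.1053 0.34 0 0" --pt "0.116 0.3733 0 0" --pt "0.1267 0.4067 0 0" --pt "0.136 0.44 0 0" --pt "0.1467 0.4733 0 0" --pt "0.156 0.5067 0 0" --pt "0.1653 0.5387 0 0" --pt "0.1707 0.5573 0 0" --pt "0.1733 0.5653 0 0" --pt "0.1733 0.5653 0 0"

```text
time: 17.1
ee_pos: [0.5852, 0.2147, 0.1425]
tcp_rot: [-180.0, -0.1, -179.8]
wrist_force: [-0.2, 0.7, -2.0]
opening: 0.0554
grasp_force: 32.4
```

Run:
```python
from h import *
camera("top");camera("top")
o=get_obs();print(o["ee_pos"],o["tcp_rot"],o["wrist_force"],o["opening"])
```

```text
[0.5852493  0.21307054 0.14329822] [-1.79959719e+02 -6.12454436e-02 -1.79882965e+02] [-0.13224859  0.19861037 -1.95337001] 0.05512234075045765
```

Scaled: -12.5 cm / 75 = -0.1667, -12.3 cm / 75 = -0.164.

Call:
servo_tool --pt "0 0 -0.0133 0" --pt "0 0 -0.04 0" --pt "0 0 -0.0667 0" --pt "0 0 -0.0933 0" --pt "0 0 -0.12 0" --pt "0 0 -0.14 0" --pt "0 0 -0.1533 0" --pt "0 0 -0.16 0" --pt "0 0 -0.164 0" --pt "0 0 -0.1667 0" --pt "0 0 -0.1667 0" --pt "0 0 -0.1667 0"

```text
time: 18.2
ee_pos: [0.5861, 0.2139, 0.0196]
tcp_rot: [180.0, 0.1, -179.9]
wrist_force: [0.5, 0.1, -1.7]
opening: 0.0556
grasp_force: 32.4
```

Call:
servo_tool --pt "0 0 -0.0013 0" --pt "0 0 -0.0027 0" --pt "0 0 -0.004 0" --pt "0 0 -0.0053 0" --pt "0 0 -0.0053 0" --pt "0 0 -0.0053 0"

```text
time: 18.7
ee_pos: [0.5856, 0.2138, 0.0147]
tcp_rot: [-180.0, -0.0, -179.9]
wrist_force: [0.7, 0.2, -1.1]
opening: 0.0554
grasp_force: 32.4
```

Scaled: -0.2 cm / 75 = -0.0027, -0.15 cm / 75 = -0.002.

Call:
servo_tool --pt "0 0 -0.0007 0" --pt "0 0 -0.0013 0" --pt "0 0 -0.002 0" --pt "0 0 -0.0027 0" --pt "0 0 -0.0027 0" --pt "0 0 -0.0027 0"

```text
time: 19.2
ee_pos: [0.5857, 0.2138, 0.0128]
tcp_rot: [-180.0, -0.0, -179.9]
wrist_force: [-0.7, 0.1, -2.1]
opening: 0.0556
grasp_force: 32.4
```

Scaled: -0.1 cm / 75 = -0.0013, -0.05 cm / 75 = -0.0007.

Call:
servo_tool --pt "0 0 -0.0007 0" --pt "0 0 -0.0013 0" --pt "0 0 -0.0013 0" --pt "0 0 -0.0013 0"

```text
time: 19.53
ee_pos: [0.5857, 0.2138, 0.0118]
tcp_rot: [-180.0, 0.0, -179.9]
wrist_force: [-0.8, -0.4, -2.2]
opening: 0.0552
grasp_force: 32.4
```

Scaled: -0.1 cm / 75 = -0.0013, -0.05 cm / 75 = -0.0007.

Call:
servo_tool --pt "0 0 -0.0007 0" --pt "0 0 -0.0013 0" --pt "0 0 -0.0013 0" --pt "0 0 -0.0013 0"

```text
time: 19.87
ee_pos: [0.5857, 0.2138, 0.011]
tcp_rot: [180.0, 0.0, -179.9]
wrist_force: [-0.7, -0.1, 0.6]
opening: 0.0554
grasp_force: 32.7
```

Scaled: -0.03 cm / 75 = -0.0004.

Call:
servo_tool --pt "0 0 -0.0004 0" --pt "0 0 -0.0004 0" --pt "0 0 -0.0004 0"

```text
time: 20.12
ee_pos: [0.5857, 0.2138, 0.0107]
tcp_rot: [180.0, 0.0, -179.9]
wrist_force: [-1.7, -1.1, 3.0]
opening: 0.0556
grasp_force: 32.8
```

Call:
servo_tool --pt "0 0 0 0" --pt "0 0 0 0" --pt "0 0 0 0" --pt "0 0 0 0" --pt "0 0 0 0" --claw 0.1

```text
time: 20.53
ee_pos: [0.5857, 0.2138, 0.0104]
tcp_rot: [-180.0, -0.0, -179.9]
wrist_force: [-0.1, -0.1, -0.2]
opening: 0.0772
grasp_force: 0.0
```

Scaled: -19 cm / 75 = -0.2533, -15 cm / 75 = -0.2.

Call:
servo_tool --pt "0 0 0.0067 0" --pt "0 0 0.02 0" --pt "0 0 0.04 0" --pt "0 0 0.0667 0" --pt "0 0 0.1067 0" --pt "0 0 0.1467 0" --pt "0 0 0.1867 0" --pt "-0.04 0 0.2 0" --pt "-0.0933 0 0.2 0" --pt "-0.1467 0 0.2 0" --pt "-0.2 0 0.2 0" --pt "-0.2533 0 0.2 0" --pt "-0.2533 0 0.2 0" --pt "-0.2533 0 0.2 0" --pt "-0.2533 0 0.2 0"

```text
time: 21.78
ee_pos: [0.3961, 0.2141, 0.1617]
tcp_rot: [179.9, 0.1, -179.8]
wrist_force: [1.2, 0.8, -0.7]
opening: 0.0769
grasp_force: 0.0
```

Run:
```python
from h import *
s=avg("scene");t=avg("top")
cv2.imwrite("pics/c8.png",np.hstack([np.vstack([crop(t,170,143,72,75,4),crop(t,315,155,72,70,4)]),np.vstack([crop(s,325,205,100,75,4),crop(s,170,205,100,70,4)])]))
```

```text
(no output)
```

View pics/c8.png

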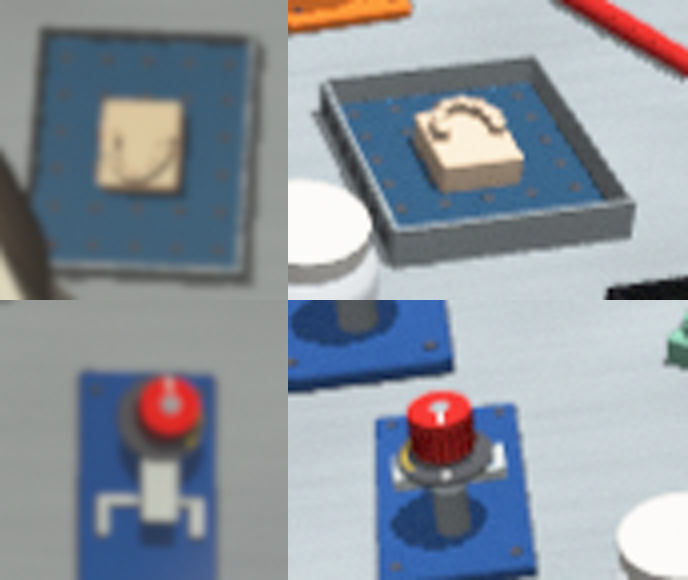

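The cast stands upright near the middle of the mat, at top-crop (140,145). The knob line is still at the release mark, at scene-crop (440,410), and the arm is clear.

```bash
python3 -c "
from workcell import *
print(job_done())"
```

```text
the job is handed in; nothing more can be done
None
```

I turned the knob to the release mark (within my roughly 3° estimate), drew the cast out forwards, set it upright on the basket mat, and handed the job in; no verdict was returned.

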